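Fetch the broad napkin ring from behind the narrow ones

ROBOT

A 6-joint arm with a two-finger parallel gripper is mounted at the origin on the work surface. World frame = base frame: x ahead of the robot, y to its left, z up, the work surface at z = 0. Lengths are in m, angles in rad, forces in N, time in s.
With the tool pointing down it reaches from about 0.35 to 0.775 m from the base axis. Payload 7.3 kg.
Tool frame: the origin (TCP) lies at the very end of the fingers, on their centre line; the grasp point (between the pads) lies 19 mm behind it (robot.tcp_to_grasp is the z of the grasp point in the tool frame, in m); z points along the fingers, y is the line along which they close (so a half turn about z gives the same grasp; the last joint's range is limited). The gripper opens to 92 mm and grips with 3 to 60 N. Pads are 19 mm wide; open, the fingers measure 130 mm over their backs; the gripper's body (75 mm by 190 mm) begins 47 mm behind the grasp point.
Start: joints at [1.076, 0.342, 1.524, -0, 1.275, -0.146], TCP at [0.179, 0.493, 0.227] pointing down, gripper open.
Joint ranges: [-2.53, 2.53], [-0.77, 2.02], [0.04, 2.7], [-1, 4.14], [0.28, 2.66], [-3.11, 3.11]. Speed limits (rad/s): [2.57, 2.57, 3.14, 3.14, 3.14, 3.14].

INTERFACE

Orientations are given as [roll, pitch, yaw] about the fixed x, y, z axes, in that order (R = Rz(yaw) Ry(pitch) Rx(roll)).
In Python, from cell import monitor, read_camera, get_calibration, job, robot gives the robot as it stands. The module is installed in compiled form; this text tells all that it offers.
- The arm moves only by the tool send_rows, never from a script. Its argument "targets" is a list of rows, each an object with "translation": the shift along the tool's x, y, z in cm, a list of three; "spin": the turn about the tool's z in degrees; "jaw": the opening, from 0 (shut) to 1 (fully open). A call has exactly 5 rows; each row is the pose to reach, as a shift and turn from the pose commanded when the call began, along the tool's axes at that moment; what a row does not reach only later rows make up. A row lasts 1/10 s, in which the tool goes at most 50 mm and 8.59 degrees, less where a joint would pass 70% of its speed; a pose out of reach is approached as far as the arm can. A call with a gripper value outside its range is refused whole. The fingers move at their own pace and stop on an object; "force" is the grip in N (left out, the last holds). Time passes only in rows, so rows that repeat a pose let the fingers close, or fill a call up. It gives the time, the measured TCP pose, the force, the opening and the grip force at its end, in the units of the state.
- monitor.observe(): the state, without advancing time (a new reading comes with each control period).
- read_camera(name): name is "scene" or "top" or "wrist"; returns (picture, depth): 480x640x3 uint8, red, green, blue; 480x640 float32, m along the optical axis (not along the pixel's ray), 0 where there is no reading.
- get_calibration(name): a dict with "intrinsics" (3x3 intrinsics, pixels), "origin" and "orientation" of the camera in the world; the wrist camera has in their place "hand_eye" (4x4, takes a point from camera to tool coordinates, whose origin is the TCP and whose axes are the flange's). Camera axes: x right, y up, looking along -z (the intrinsics and any distortion apply to the point x, -y, -z); pixel columns grow to the right and rows downward; lengths in m; the calibration is good to about 2 mm. A picture is of the moment at which its call begins: read the wrist's pose just before it. get_calibration takes no time and is no camera call.
- job.hand_in(): hands the job in; it is judged then, once.
The state is a dict: "time": time; "qpos": joint angles; "qvel": joint speeds; "joint_efforts": joint torques, N m; "tool_pos": TCP position; "tool_rot": TCP orientation; "contact_force": force on the tool from outside, world axes, zero at the start; "torque": the same for the moment, N m; "opening": finger opening in m; "grip_force": force on a finger pad.
Only numpy, scipy, OpenCV 4.12 (cv2) and the standard library are available. Lean on these libraries where they do the work, as an engineer would, in place of code of your own. Each camera call takes 0.05 s, during which the arm holds its last target. There are 200 camera calls.

TASK

Three wooden napkin rings share one hook. Hang the two narrow ones that are in front over on the spare hook, and only then take the broad one from the back and lay it in the cradle of the breakfast board, between and along the two rails. Let no ring drop, and leave the other things where they stand.

Things in the scene. Friction and masses are not known exactly. Their poses are not given: they have to be found in the camera images.
- full_stand: fixed hook stand holding all rings at the start, on the left or the right: round foot (96 wide, 12 mm high), 8 mm steel post. Origin: centre of the foot's underside, z up. The hook's arm, a round 8 mm bar, runs level from the post's top along the stand's -x, centreline 140 mm above the table, 128 mm long, then an upturned tip. Rings about 36 (broad), 70 and 97 mm from the post.
- spare_stand: fixed hook stand with the spare hook, empty at the start: round foot (96 wide, 12 mm high), 8 mm steel post. Origin: centre of the foot's underside, z up. The hook's arm, a round 8 mm bar, runs level from the post's top along the stand's -x, centreline 140 mm above the table, 128 mm long, then an upturned tip.
- full_stand_tip (a point): centre of the rounded end (8 mm thick) of full_stand's upturned hook tip: 132 mm from the post, 150 mm above the table; top at 154 mm, nothing on the stand is higher. A ring slides over the tip with its origin about 145 mm above the table; hung at rest, its origin is at 127 mm.
- spare_stand_tip (a point): centre of the rounded end (8 mm thick) of spare_stand's upturned hook tip: 132 mm from the post, 150 mm above the table; top at 154 mm, nothing on the stand is higher. A ring slides over the tip with its origin about 145 mm above the table; hung at rest, its origin is at 127 mm.
- broad_ring: the broad one: wooden napkin ring, a plain round tube of outside diameter 46 mm, hole 34 mm, length 30 mm, about 30 g. Origin at its middle; its x axis is the axis of the hole. Hangs at the start on full_stand, its axis along the hook's arm, origin 13 mm below the arm's centreline. Rearmost, nearest the post.
- narrow_ring_a: a narrow one, the middle of the three: wooden napkin ring, a plain round tube of outside diameter 46 mm, hole 34 mm, length 16 mm, about 18 g. Origin at its middle; its x axis is the axis of the hole. Hangs at the start on full_stand, its axis along the hook's arm, origin 13 mm below the arm's centreline.
- narrow_ring_b: the other narrow one, the foremost of the three, nearest the hook's tip: wooden napkin ring, a plain round tube of outside diameter 46 mm, hole 34 mm, length 16 mm, about 18 g. Origin at its middle; its x axis is the axis of the hole. Hangs at the start on full_stand, its axis along the hook's arm, origin 13 mm below the arm's centreline.
- board: fixed wooden breakfast board, 200 (x) x 120 (y) x 12 mm, origin at the centre of its underside on the table. The cradle is on the half towards its -x, the egg cup stands on the half towards its +x.
- cradle (a point): middle of the cradle, on the board's top (12 mm above the table). Two dark wooden rails, each 60 long, 6 wide and 8 mm high, run along the point's x, 30 mm apart inside (42 mm outside). A ring laid along x rests on both rails' inner edges, its origin about 25 mm above this point, and stays put.
- egg_cup: loose bystander, to be left alone: red ceramic egg cup, 48 mm wide, 59 mm high, on the board about 103 mm from the cradle. Origin at the centre of its underside.
- pawn: loose bystander, to be left alone: white plastic game pawn, 30 mm wide, 50 mm high. Origin at the centre of its underside.
- tall_piece: loose bystander, to be left alone: white plastic game piece, 32 mm wide, 66 mm high. Origin at the centre of its underside.
- tin: loose bystander, to be left alone: steel tealight tin with screw lid, 47 mm wide, 26 mm high. Origin at the centre of its underside.
- cube_puzzle: loose bystander, to be left alone: clear acrylic cube puzzle, 45 mm. Origin at the centre of its underside.
There are look-alikes about, which are no part of the job. Leave any pink or yellow look-alike of the narrow_ring_b alone.

How it is judged:
On the way:
1. both narrow rings hang released on the spare hook while the broad ring still hangs on its own hook (x of narrow_ring_a in the frame of spare_stand between -0.125 and -0.005 m and y of narrow_ring_a in the frame of spare_stand between -0.012 and 0.012 m and z of narrow_ring_a in the frame of spare_stand between 0.118 and 0.136 m and contact force between each of narrow_ring_a, narrow_ring_b and the fingers below 0.1 N and linear speed of each of narrow_ring_a, narrow_ring_b below 0.03 m/s and x of narrow_ring_b in the frame of spare_stand between -0.125 and -0.005 m and y of narrow_ring_b in the frame of spare_stand between -0.012 and 0.012 m and z of narrow_ring_b in the frame of spare_stand between 0.118 and 0.136 m and x of broad_ring in the frame of full_stand between -0.125 and -0.005 m and y of broad_ring in the frame of full_stand between -0.012 and 0.012 m and z of broad_ring in the frame of full_stand between 0.118 and 0.136 m), for 0.2 s.
At the end, for the whole second after the job is handed in: Both narrow rings hang on the spare hook (118 to 136 mm up, 5 to 125 mm from the post, within 12 mm of the arm); the broad ring lies in the cradle (within 20 mm along, 5 mm across, 22 to 29 mm above the board, axis within 0.15 rad); all released and slower than 0.03 m/s (x of narrow_ring_a in the frame of spare_stand between -0.125 and -0.005 m and y of narrow_ring_a in the frame of spare_stand between -0.012 and 0.012 m and z of narrow_ring_a in the frame of spare_stand between 0.118 and 0.136 m and contact force between each of narrow_ring_a, narrow_ring_b, broad_ring and the fingers below 0.1 N and linear speed of each of narrow_ring_a, narrow_ring_b, broad_ring below 0.03 m/s and x of narrow_ring_b in the frame of spare_stand between -0.125 and -0.005 m and y of narrow_ring_b in the frame of spare_stand between -0.012 and 0.012 m and z of narrow_ring_b in the frame of spare_stand between 0.118 and 0.136 m and x of broad_ring in the frame of cradle between -0.02 and 0.02 m and y of broad_ring in the frame of cradle between -0.005 and 0.005 m and z of broad_ring in the frame of cradle between 0.022 and 0.029 m and angle between the x axis of broad_ring and the x axis of cradle, either way round below 0.15 rad); the robot touches nothing.
It fails at once if a ring falls: it moves faster than 0.5 m/s while the fingers are not on it ((linear speed of narrow_ring_a above 0.5 m/s and contact force between narrow_ring_a and the fingers below 0.05 N) or (linear speed of narrow_ring_b above 0.5 m/s and contact force between narrow_ring_b and the fingers below 0.05 N) or (linear speed of broad_ring above 0.5 m/s and contact force between broad_ring and the fingers below 0.05 N)).
It fails at once if one of the other things is shifted more than 20 mm or tipped over (distance of any of egg_cup, pawn, tall_piece, tin, cube_puzzle from where it was at the start of the episode above 0.02 m or angle between any of egg_cup, pawn, tall_piece, tin, cube_puzzle's own z axis and vertical above 0.5 rad).
It also fails if it takes over 70 s, if anything falls off the work surface, if the arm or the gripper's body presses on something with over 40 N, if the wrist force passes 120 N, or if a joint passes its speed limit or range.

## Working session

There is one attempt and no reset: what is moved stays moved. The work goes in short steps, Python scripts to look and compute and a tool call to move; the robot and the scene stay as the last step left them, time stands still between calls to the robot, and variables do not carry over. Pictures are saved under pics/ and viewed, at most 10 in all, crops included, and the job is handed in when it is done.

Besides the shell and the picture viewer there is one more tool, called after "Request:" in YAML: its name, and indented under it one key for each argument. send_rows: Moves the arm, as the interface text tells. Its arguments: {"type":"object","properties":{"targets":{"type":"array"},"force":{"type":"number"}},"required":["targets"]}

```bash
mkdir -p pics
cat > h.py <<'E'
import numpy as np, cv2
from scipy.spatial.transform import Rotation as Rn
from cell import monitor, read_camera, get_calibration, job, robot
def tool():
    s=monitor.observe(); return np.array(s['tool_pos']), np.array(s['tool_rot'])
E
python3 - <<'E'
from h import *
s=monitor.observe(); print({k:np.round(v,3) if not np.isscalar(v) else v for k,v in s.items()})
print(robot.tcp_to_grasp)
for n in ("scene","top","wrist"):
    im,d=read_camera(n); np.save(f"pics/{n}_d.npy",d); cv2.imwrite(f"pics/{n}0.png",im[:,:,::-1])
    print(n,get_calibration(n))
E
```

```text
{'time': 0.0, 'qpos': array([ 1.076,  0.343,  1.525, -0.   ,  1.275, -0.146]), 'qvel': array([ 0.002, -0.001,  0.   ,  0.001,  0.001,  0.001]), 'joint_efforts': array([ 3.0000e-03, -4.3125e+01, -2.4422e+01,  7.2000e-02,  5.6000e-02,
       -0.0000e+00]), 'tool_pos': array([0.179, 0.493, 0.226]), 'tool_rot': array([-3.14 , -0.   ,  2.793]), 'contact_force': array([0.224, 0.388, 0.128]), 'torque': array([-0.04 , -0.008,  0.022]), 'grip_force': 0.0, 'opening': 0.09178219574063282}
-0.0188
scene {'intrinsics': array([[456.38825961,   0.        , 322.15069299],
       [  0.        , 456.38825961, 242.18146504],
       [  0.        ,   0.        ,   1.        ]]), 'origin': array([1.12744646, 0.40683101, 0.79216661]), 'orientation': array([0.77795503, 0.00515874, 2.2111161 ])}
top {'intrinsics': array([[475.15287299,   0.        , 318.85731278],
       [  0.        , 475.15287299, 239.2498834 ],
       [  0.        ,   0.        ,   1.        ]]), 'origin': array([ 0.39044147, -0.01421508,  1.36941204]), 'orientation': array([ 0.1548451 ,  0.0264948 , -1.55845986])}
wrist {'intrinsics': array([[394.34227406,   0.        , 319.98435044],
       [  0.        , 394.34227406, 244.306736  ],
       [  0.        ,   0.        ,   1.        ]]), 'hand_eye': array([[ 3.34003006e-04,  9.66640087e-01,  2.56138303e-01,
         6.75394348e-02],
       [ 9.99999866e-01, -4.23958292e-04,  2.95981187e-04,
         8.38430641e-05],
       [ 3.94699238e-04,  2.56138170e-01, -9.66640100e-01,
        -1.56889070e-01],
       [ 0.00000000e+00,  0.00000000e+00,  0.00000000e+00,
         1.00000000e+00]])}
```

View pics/top0.png

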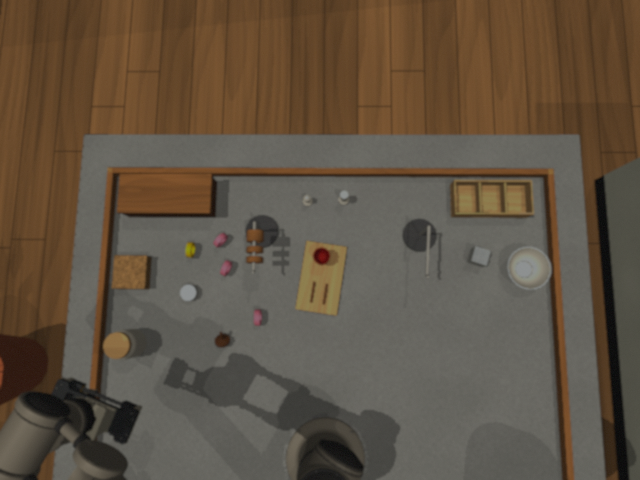

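View pics/scene0.png

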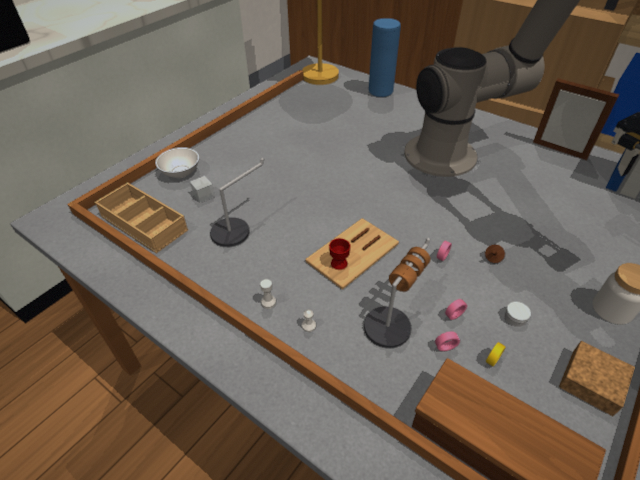

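The top view shows full_stand's foot at (265,232), with its arm towards the robot and rings at (254,235–260). The spare foot is at (420,235) with its tip near (428,275). The board is around (322,278), with its rails at (313,292) and (325,293) and the egg cup at (321,256). Pink and yellow look-alike rings lie on the table at (221,240), (226,268), (258,317) and (190,250).

The three rings wanted are the brown ones on the hook at (254,235–260).

```bash
cat >> h.py <<'E'
def cam(n):
    c=get_calibration(n); K=c['intrinsics']
    if n=='wrist':
        p,r=tool(); T=np.eye(4); T[:3,:3]=Rn.from_euler('xyz',r).as_matrix(); T[:3,3]=p
        M=T@np.array(c['hand_eye']); return K,M[:3,:3],M[:3,3]
    return K,Rn.from_euler('xyz',c['orientation']).as_matrix(),np.array(c['origin'])
def rays(C,uv):
    K,R,o=C; uv=np.atleast_2d(uv).astype(float)
    d=np.c_[(uv[:,0]-K[0,2])/K[0,0],-(uv[:,1]-K[1,2])/K[1,1],-np.ones(len(uv))]
    return o,d@R.T
def plane(C,uv,z):
    o,d=rays(C,uv); return o+d*((z-o[2])/d[:,2])[:,None]
def cloud(C,D):
    v,u=np.mgrid[:480,:640]; o,d=rays(C,np.c_[u.ravel(),v.ravel()])
    P=o+d*D.reshape(-1,1); P[D.ravel()==0]=np.nan; return P.reshape(480,640,3)
def project(C,P):
    K,R,o=C; q=(np.atleast_2d(P)-o)@R; return np.c_[K[0,0]*q[:,0]/-q[:,2]+K[0,2],-K[1,1]*q[:,1]/-q[:,2]+K[1,2]]
E
python3 - <<'E'
from h import *
C=cam('top');P=cloud(C,np.load('pics/top_d.npy'))
def rep(name,u0,u1,v0,v1,z0,z1):
    Q=P[v0:v1,u0:u1].reshape(-1,3); Q=Q[(Q[:,2]>z0)&(Q[:,2]<z1)]
    m=Q.mean(0); w,V=np.linalg.eigh(np.cov(Q[:,:2].T)); a=V[:,1]; t=(Q[:,:2]-m[:2])@a
    print(name,len(Q),m.round(4),'dir',a.round(3),'ang',round(np.arctan2(a[1],a[0]),3),'ext',(m[:2]+a*t.min()).round(4),(m[:2]+a*t.max()).round(4))
rep('sparearm',400,450,205,290,.12,.17)
rep('fullarm',235,280,205,290,.12,.17)
rep('sparefoot',395,445,205,265,.008,.016); rep('fullfoot',240,290,205,265,.008,.016)
rep('rail',295,332,275,310,.016,.024); rep('board',290,352,235,320,.008,.016)
print(P[0:480:1,:][200:300:20,330].round(3))
E
```

```text
sparearm 171 [ 0.5519 -0.26    0.1428] dir [-0.998  0.059] ang 3.083 ext [ 0.6189 -0.2639] [ 0.4826 -0.2559]
fullarm 502 [0.5632 0.1901 0.1441] dir [-1.    -0.013] ang -3.129 ext [0.6292 0.191 ] [0.4905 0.1892]
sparefoot 610 [ 0.6176 -0.2607  0.0117] dir [-0.919  0.395] ang 2.735 ext [ 0.6622 -0.2799] [ 0.5755 -0.2426]
fullfoot 479 [0.6296 0.1834 0.0118] dir [-0.837 -0.547] ang -2.563 ext [0.7003 0.2296] [0.5533 0.1336]
rail 138 [0.4466 0.0304 0.0184] dir [-0.807  0.59 ] ang 2.51 ext [ 0.493  -0.0036] [0.3947 0.0683]
board 2168 [0.4862 0.0177 0.0119] dir [-0.989  0.147] ang 2.994 ext [0.598  0.0011] [0.3913 0.0318]
[[ 0.721 -0.007  0.   ]
 [ 0.66  -0.007  0.005]
 [ 0.602 -0.008 -0.001]
 [ 0.542 -0.008  0.013]
 [ 0.484 -0.009  0.013]]
```

```bash
cat > go.py <<'E'
import sys
from h import *
# usage: go.py x y z yaw ...  (TCP targets) -> tool-frame cm and spin deg
p,r=tool(); R=Rn.from_euler('xyz',r).as_matrix()
a=np.array(list(map(float,sys.argv[1:]))).reshape(-1,4)
print('now',p.round(4),r.round(3))
for t in a:
    s=-np.degrees((t[3]-r[2]+np.pi)%(2*np.pi)-np.pi)
    print(t,'-> cm',(R.T@(t[:3]-p)*100).round(2),'spin',round(s,2))
E
python3 go.py 0.53 0.19 0.23 3.14
```

```text
now [0.1793 0.4931 0.2262] [-3.14  -0.     2.793]
[0.53 0.19 0.23 3.14] -> cm [-43.32 -16.5   -0.36] spin -19.89
```

Request:
send_rows:
  targets:
    - {"translation": [-4.3,-1.6,0],"spin": -4,"jaw": 1}
    - {"translation": [-8.6,-3.2,0],"spin": -8,"jaw": 1}
    - {"translation": [-13,-5,0],"spin": -12,"jaw": 1}
    - {"translation": [-17.3,-6.6,0],"spin": -16,"jaw": 1}
    - {"translation": [-21.6,-8.2,0],"spin": -19.9,"jaw": 1}

```text
time: 0.65
tool_pos: [0.3554, 0.3411, 0.2266]
tool_rot: [-3.142, -0.0, -3.14]
contact_force: [1.2, 1.4, -0.6]
opening: 0.092
grip_force: 0.0
```

```bash
python3 go.py 0.53 0.19 0.23 3.14
```

```text
now [0.3554 0.3411 0.2266] [-3.142 -0.    -3.14 ]
[0.53 0.19 0.23 3.14] -> cm [-17.44 -15.13  -0.34] spin 0.18
```

Request:
send_rows:
  targets:
    - {"translation": [-3.5,-3,0],"spin": 0,"jaw": 1}
    - {"translation": [-7,-6,0],"spin": 0,"jaw": 1}
    - {"translation": [-10.5,-9,0],"spin": 0,"jaw": 1}
    - {"translation": [-14,-12,0],"spin": 0,"jaw": 1}
    - {"translation": [-17.4,-15.1,0],"spin": 0,"jaw": 1}

```text
time: 1.15
tool_pos: [0.5293, 0.1898, 0.2265]
tool_rot: [3.141, -0.0, 3.14]
contact_force: [-0.6, 0.9, -0.3]
opening: 0.0917
grip_force: 0.0
```

Run:
```python
from h import *
read_camera('wrist')
C=cam('wrist'); im,D=read_camera('wrist'); np.save('pics/w1_d.npy',D); cv2.imwrite('pics/w1.png',im[:,:,::-1])
P=cloud(C,D)
print(tool())
hsv=cv2.cvtColor(im,cv2.COLOR_RGB2HSV)
z=P[:,:,2]; m=(z>.145)&(z<.158)&(abs(P[:,:,1]-.19)<.05)&(P[:,:,0]>.45)&(P[:,:,0]<.66)
Q=P[m]; h,e=np.histogram(Q[:,0],bins=np.arange(.46,.66,.004)); print(dict(zip(e.round(3),h)))
print('mean y',Q.mean(0))
```

```text
(array([0.53153685, 0.18724607, 0.22586591]), array([-3.14020403e+00,  7.85657294e-04,  3.13482467e+00]))
{np.float64(0.46): np.int64(0), np.float64(0.464): np.int64(0), np.float64(0.468): np.int64(0), np.float64(0.472): np.int64(0), np.float64(0.476): np.int64(0), np.float64(0.48): np.int64(0), np.float64(0.484): np.int64(0), np.float64(0.488): np.int64(38), np.float64(0.492): np.int64(87), np.float64(0.496): np.int64(40), np.float64(0.5): np.int64(0), np.float64(0.504): np.int64(0), np.float64(0.508): np.int64(0), np.float64(0.512): np.int64(0), np.float64(0.516): np.int64(1), np.float64(0.52): np.int64(267), np.float64(0.524): np.int64(254), np.float64(0.528): np.int64(260), np.float64(0.532): np.int64(228), np.float64(0.536): np.int64(5), np.float64(0.54): np.int64(0), np.float64(0.544): np.int64(118), np.float64(0.548): np.int64(228), np.float64(0.552): np.int64(226), np.float64(0.556): np.int64(229), np.float64(0.56): np.int64(117), np.float64(0.564): np.int64(0), np.float64(0.568): np.int64(0), np.float64(0.572): np.int64(11), np.float64(0.576): np.int64(157), np.float64(0.58): np.int64(0), np.float64(0.584): np.int64(0), np.float64(0.588): np.int64(0), np.float64(0.592): np.int64(0), np.float64(0.596): np.int64(0), np.float64(0.6): np.int64(0), np.float64(0.604): np.int64(18), np.float64(0.608): np.int64(0), np.float64(0.612): np.int64(0), np.float64(0.616): np.int64(0), np.float64(0.62): np.int64(0), np.float64(0.624): np.int64(0), np.float64(0.628): np.int64(0), np.float64(0.632): np.int64(0), np.float64(0.636): np.int64(0), np.float64(0.64): np.int64(0), np.float64(0.644): np.int64(0), np.float64(0.648): np.int64(0), np.float64(0.652): np.int64(0)}
mean y [0.5401221  0.1892011  0.14768301]
```

View pics/w1.png

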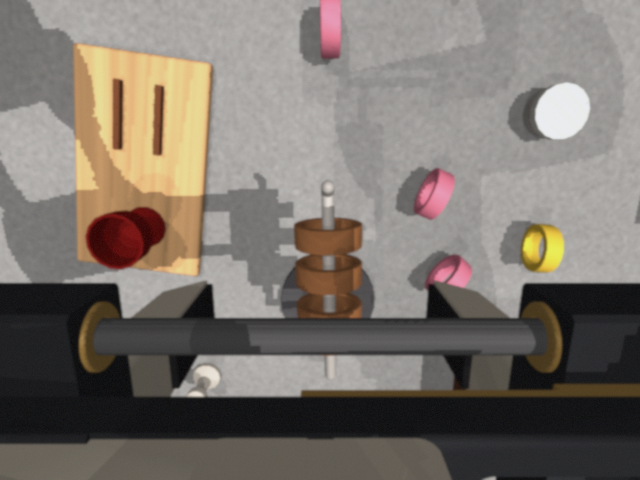

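The wrist picture shows the hook tip at (327,187). The three brown rings hang at (328,238) b, (328,272) a and (328,305) broad, and they are the only rings on the hook. The pink and yellow look-alikes lie on the table. The rails are at (118,114) and (158,120).

```bash
cat > meas.py <<'E'
from h import *
def rails(im,C,u0,u1,v0,v1):
    hsv=cv2.cvtColor(im,cv2.COLOR_RGB2HSV); m=np.zeros((480,640),np.uint8)
    m[v0:v1,u0:u1]=(hsv[v0:v1,u0:u1,2]<115)*255
    cs=sorted(cv2.findContours(m,cv2.RETR_EXTERNAL,cv2.CHAIN_APPROX_NONE)[0],key=cv2.contourArea)[-2:]
    out=[]
    for c in cs:
        q=plane(C,c[:,0,:],.02)[:,:2].astype(np.float32); (x,y),(w,h),a=cv2.minAreaRect(q)
        b=cv2.boxPoints(((x,y),(w,h),a)); e=max((b[1]-b[0],b[2]-b[1]),key=np.linalg.norm)
        if e[0]<0:e=-e
        out.append((x,y)); print('rail',round(x,4),round(y,4),'size',round(w,4),round(h,4),'ang',round(np.arctan2(e[1],e[0]),3))
    print('cradle',np.mean(out,0).round(4),'gap',np.linalg.norm(np.subtract(*out)).round(4))
E
python3 - <<'E'
from meas import *
C=cam('wrist');im=cv2.imread('pics/w1.png')[:,:,::-1].copy();D=np.load('pics/w1_d.npy')
P=cloud(C,D); z=P[:,:,2]
for n,a,b,z0 in (('tip',.48,.503,.147),('b',.515,.54,.135),('a',.541,.566,.135),('broad',.569,.6,.135)):
    m=(z>z0)&(z<.158)&(abs(P[:,:,1]-.19)<.04)&(P[:,:,0]>a)&(P[:,:,0]<b); Q=P[m]
    print(n,len(Q),'y range',Q[:,1].min().round(4),Q[:,1].max().round(4),'x',Q[:,0].min().round(4),Q[:,0].max().round(4),'ztop',Q[:,2].max().round(4))
rails(im,C,100,175,65,165)
E
python3 go.py 0.528 0.19 0.17 3.15 0.528 0.19 0.108 3.15
```

```text
tip 155 y range 0.1876 0.1947 x 0.4871 0.4959 ztop 0.1547
b 1785 y range 0.1705 0.2121 x 0.515 0.54 ztop 0.1508
a 1688 y range 0.1708 0.2126 x 0.541 0.5659 ztop 0.1497
broad 569 y range 0.1716 0.213 x 0.569 0.5809 ztop 0.1493
rail 0.4469 0.0468 size 0.0024 0.056 ang -0.146
rail 0.4421 0.0117 size 0.0031 0.0566 ang -0.154
cradle [0.4445 0.0292] gap 0.0355
now [0.5315 0.1872 0.2259] [-3.140e+00  1.000e-03  3.135e+00]
[0.528 0.19  0.17  3.15 ] -> cm [0.36 0.28 5.59] spin -0.87
[0.528 0.19  0.108 3.15 ] -> cm [ 0.36  0.29 11.79] spin -0.87
```

Request:
send_rows:
  targets:
    - {"translation": [0.4,0.4,2],"spin": -0.9,"jaw": 1}
    - {"translation": [0.4,0.4,4],"spin": -0.9,"jaw": 1}
    - {"translation": [0.4,0.4,5.5],"spin": -0.9,"jaw": 1}
    - {"translation": [0.4,0.4,5.5],"spin": -0.9,"jaw": 1}
    - {"translation": [0.4,0.4,5.5],"spin": -0.9,"jaw": 1}

```text
time: 1.75
tool_pos: [0.5239, 0.1957, 0.1719]
tool_rot: [3.141, -0.0, -3.127]
contact_force: [0.7, -0.5, 0.7]
opening: 0.0917
grip_force: 0.0
```

```bash
python3 go.py 0.527 0.1913 0.109 3.154
```

```text
now [0.5239 0.1957 0.1719] [ 3.141 -0.    -3.127]
[0.527  0.1913 0.109  3.154 ] -> cm [-0.31 -0.45  6.29] spin 0.13
```

Run:
```python
from meas import *
for i in range(4):
    p,r=tool(); C=cam('wrist'); im,D=read_camera('wrist'); P=cloud(C,D); z=P[:,:,2]
    print(p.round(4),r.round(3),np.array(monitor.observe()['qvel']).round(2))
    m=(z>.1465)&(z<.158)&(abs(P[:,:,1]-.19)<.03)&(P[:,:,0]>.48)&(P[:,:,0]<.503); print('tip',P[m].mean(0).round(4))
    m=(z>.145)&(z<.158)&(abs(P[:,:,1]-.19)<.03)&(P[:,:,0]>.508)&(P[:,:,0]<.541); Q=P[m]; print('b',len(Q),((Q.min(0)+Q.max(0))/2).round(4))
```

```text
[0.5239 0.1957 0.1719] [ 3.141 -0.    -3.127] [-0.   -0.01 -0.01  0.   -0.   -0.  ]
tip [0.4935 0.1888 0.1512]
b 1551 [0.528  0.189  0.1477]
[0.5243 0.1957 0.1725] [ 3.141e+00  1.000e-03 -3.127e+00] [-0. -0. -0.  0. -0. -0.]
tip [0.4933 0.1888 0.1514]
b 1529 [0.528  0.1893 0.1476]
[0.5245 0.1957 0.1727] [ 3.141e+00  2.000e-03 -3.127e+00] [-0. -0.  0. -0. -0. -0.]
tip [0.4934 0.1888 0.1514]
b 1535 [0.5282 0.1892 0.1478]
[0.5246 0.1956 0.1728] [ 3.141e+00  2.000e-03 -3.127e+00] [-0.  0.  0. -0. -0. -0.]
tip [0.4934 0.1888 0.1513]
b 1539 [0.5272 0.1889 0.1479]
```

Request:
send_rows:
  targets:
    - {"translation": [-0.3,-0.6,0.5],"spin": 0,"jaw": 1}
    - {"translation": [-0.3,-0.6,2.5],"spin": 0,"jaw": 1}
    - {"translation": [-0.3,-0.6,4.5],"spin": 0,"jaw": 1}
    - {"translation": [-0.3,-0.6,6.4],"spin": 0,"jaw": 1}
    - {"translation": [-0.3,-0.6,6.4],"spin": 0,"jaw": 1}

```text
time: 2.45
tool_pos: [0.5258, 0.1885, 0.1053]
tool_rot: [-3.141, -0.005, -3.128]
contact_force: [0.3, 0.0, 0.9]
opening: 0.0918
grip_force: 0.0
```

Request:
send_rows:
  targets:
    - {"translation": [0,0,0],"spin": 0,"jaw": 0.6}
    - {"translation": [0,0,0],"spin": 0,"jaw": 0.3}
    - {"translation": [0,0,0],"spin": 0,"jaw": 0.3}
    - {"translation": [0,0,0],"spin": 0,"jaw": 0.3}
    - {"translation": [0,0,0],"spin": 0,"jaw": 0.3}
  force: 10

```text
time: 2.95
tool_pos: [0.5274, 0.1894, 0.1082]
tool_rot: [3.141, 0.001, -3.127]
contact_force: [-0.0, 0.0, 0.6]
opening: 0.0565
grip_force: 0.0
```

Run:
```python
from h import *
print(tool(),monitor.observe()['grip_force'])
im,D=read_camera('wrist'); cv2.imwrite('pics/w2.png',im[:,:,::-1])
```

```text
(array([0.52744564, 0.18938086, 0.10820775]), array([ 3.14135815e+00,  8.71577708e-04, -3.12729135e+00])) 0.0
```

View pics/w2.png

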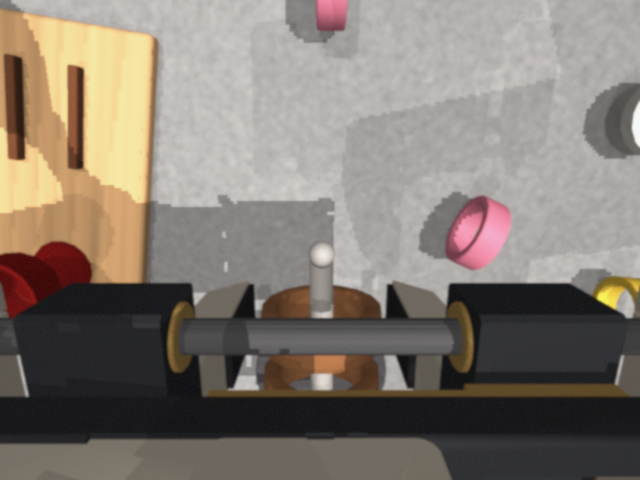

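Fingers straddle the front ring, which is centred at (322,310) below the tip at (322,253).

Request:
send_rows:
  targets:
    - {"translation": [0,0,0],"spin": 0,"jaw": 0.3}
    - {"translation": [0,0,0],"spin": 0,"jaw": 0.3}
    - {"translation": [0,0,0],"spin": 0,"jaw": 0.3}
    - {"translation": [0,0,0],"spin": 0,"jaw": 0.3}
    - {"translation": [0,0,-0.5],"spin": 0,"jaw": 0.3}
  force: 12

```text
time: 3.5
tool_pos: [0.5268, 0.1892, 0.1122]
tool_rot: [-3.141, -0.001, -3.127]
contact_force: [-0.7, -0.2, 0.2]
opening: 0.0461
grip_force: 12.0
```

Request:
send_rows:
  targets:
    - {"translation": [0,0,-1.0],"spin": 0,"jaw": 0.3}
    - {"translation": [0,0,-1.3],"spin": 0,"jaw": 0.3}
    - {"translation": [1.5,0,-1.3],"spin": 0,"jaw": 0.3}
    - {"translation": [3,0,-1.3],"spin": 0,"jaw": 0.3}
    - {"translation": [5,0,-1.3],"spin": 0,"jaw": 0.3}

```text
time: 4.0
tool_pos: [0.4773, 0.1886, 0.1261]
tool_rot: [3.141, 0.001, -3.128]
contact_force: [-0.2, -0.4, 0.2]
opening: 0.0461
grip_force: 12.0
```

Request:
send_rows:
  targets:
    - {"translation": [1.5,0,0],"spin": 0,"jaw": 0.3}
    - {"translation": [2.5,0,0],"spin": 0,"jaw": 0.3}
    - {"translation": [3.5,0,-2],"spin": 0,"jaw": 0.3}
    - {"translation": [3.5,-2,-5],"spin": 0,"jaw": 0.3}
    - {"translation": [3.5,-5,-5],"spin": 0,"jaw": 0.3}

```text
time: 4.5
tool_pos: [0.4451, 0.1389, 0.1794]
tool_rot: [3.14, 0.008, -3.125]
contact_force: [0.8, 0.6, -0.3]
opening: 0.0459
grip_force: 12.0
```

```bash
python3 go.py 0.43 -0.15 0.2 3.08
```

```text
now [0.4451 0.1389 0.1794] [ 3.14   0.008 -3.125]
[ 0.43 -0.15  0.2   3.08] -> cm [  1.98 -28.85  -2.11] spin 4.49
```

Request:
send_rows:
  targets:
    - {"translation": [0.5,-4.5,-0.5],"spin": 1,"jaw": 0.3}
    - {"translation": [1,-9,-1],"spin": 2,"jaw": 0.3}
    - {"translation": [1.5,-13.5,-1.5],"spin": 3,"jaw": 0.3}
    - {"translation": [1.5,-18,-2],"spin": 4,"jaw": 0.3}
    - {"translation": [1.5,-22.5,-2],"spin": 4,"jaw": 0.3}

```text
time: 5.0
tool_pos: [0.4315, -0.0891, 0.1969]
tool_rot: [-3.141, 0.003, 3.085]
contact_force: [1.5, -0.5, -1.3]
opening: 0.0462
grip_force: 12.0
```

Request:
send_rows:
  targets:
    - {"translation": [0,-4,0],"spin": 0,"jaw": 0.3}
    - {"translation": [0,-8,0],"spin": 0,"jaw": 0.3}
    - {"translation": [0,-12,0],"spin": 0,"jaw": 0.3}
    - {"translation": [0,-16,0],"spin": 0,"jaw": 0.3}
    - {"translation": [0,-16,0],"spin": 0,"jaw": 0.3}

```text
time: 5.5
tool_pos: [0.4222, -0.2514, 0.1959]
tool_rot: [-3.139, 0.001, 3.082]
contact_force: [-0.7, 0.5, -0.0]
opening: 0.046
grip_force: 12.0
```

```bash
cat > spare.py <<'E'
from meas import *
def spare(save=None):
    read_camera('wrist'); C=cam('wrist'); im,D=read_camera('wrist'); P=cloud(C,D); z=P[:,:,2]
    p,r=tool(); print('tcp',p.round(4),r.round(3))
    if save: cv2.imwrite(save,im[:,:,::-1])
    m=(z>.1465)&(z<.158)&(abs(P[:,:,1]+.257)<.03)&(P[:,:,0]>.465)&(P[:,:,0]<.505)
    if m.sum(): print('tip',m.sum(),np.median(P[m],0).round(4))
    m=(z>.136)&(z<.158)&(abs(P[:,:,1]+.257)<.03)&(P[:,:,0]>.47)&(P[:,:,0]<.64); Q=P[m]
    if len(Q)>50:
        f=cv2.fitLine(Q[:,:2].astype(np.float32),cv2.DIST_HUBER,0,.01,.01).ravel(); print('arm',len(Q),f.round(4),'x',Q[:,0].min().round(3),Q[:,0].max().round(3),'yaw',np.arctan2(-f[1]*np.sign(f[0]),-abs(f[0])).round(3))
    return C,im,P
E
python3 - <<'E'
from spare import *
spare('pics/w3.png')
E
```

```text
tcp [ 0.4221 -0.2473  0.1956] [ 3.141 -0.     3.084]
tip 59 [ 0.486  -0.2597  0.1523]
arm 199 [ 0.9978 -0.0664  0.4944 -0.2601] x 0.484 0.503 yaw 3.075
```

View pics/w3.png

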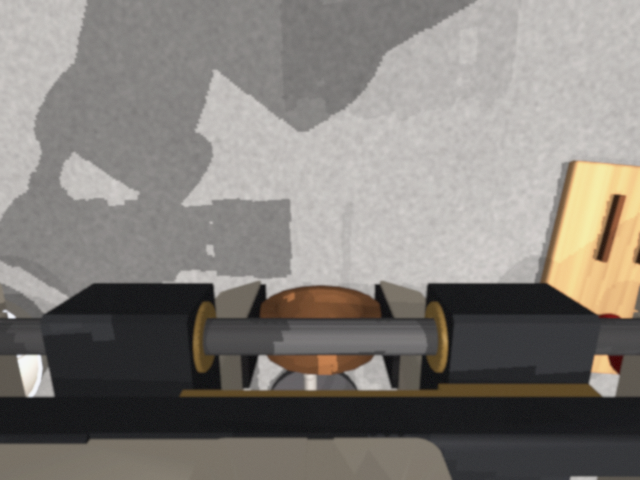

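Ring b is held straight at (320,315); the spare stand is right behind it at (310,380).

```bash
python3 go.py 0.441 -0.256 0.127 3.08 0.578 -0.2642 0.127 3.08
```

```text
now [ 0.4221 -0.2473  0.1956] [ 3.141 -0.     3.084]
[ 0.441 -0.256  0.127  3.08 ] -> cm [-1.94 -0.77  6.86] spin 0.22
[ 0.578  -0.2642  0.127   3.08  ] -> cm [-15.67  -0.79   6.86] spin 0.22
```

Request:
send_rows:
  targets:
    - {"translation": [-0.5,-0.8,2],"spin": 0.2,"jaw": 0.3}
    - {"translation": [-1,-0.8,4],"spin": 0.2,"jaw": 0.3}
    - {"translation": [-1.5,-0.8,6],"spin": 0.2,"jaw": 0.3}
    - {"translation": [-1.9,-0.8,6.9],"spin": 0.2,"jaw": 0.3}
    - {"translation": [-1.9,-0.8,6.9],"spin": 0.2,"jaw": 0.3}

```text
time: 6.1
tool_pos: [0.4409, -0.2544, 0.1259]
tool_rot: [3.14, -0.002, 3.084]
contact_force: [-0.7, -0.5, 0.6]
opening: 0.0459
grip_force: 12.0
```

```bash
python3 - <<'E'
from h import *
read_camera('wrist')
E
python3 go.py 0.48 -0.2582 0.127 3.08 0.578 -0.2642 0.127 3.08
```

```text
now [ 0.4411 -0.255   0.1268] [ 3.141 -0.     3.084]
[ 0.48   -0.2582  0.127   3.08  ] -> cm [-3.9  -0.1  -0.02] spin 0.23
[ 0.578  -0.2642  0.127   3.08  ] -> cm [-13.72  -0.13  -0.02] spin 0.23
```

Request:
send_rows:
  targets:
    - {"translation": [-1,-0.1,0],"spin": 0.2,"jaw": 0.3}
    - {"translation": [-2.5,-0.1,0],"spin": 0.2,"jaw": 0.3}
    - {"translation": [-4,-0.1,0],"spin": 0.2,"jaw": 0.3}
    - {"translation": [-5.5,-0.1,0],"spin": 0.2,"jaw": 0.3}
    - {"translation": [-7.5,-0.1,0],"spin": 0.2,"jaw": 0.3}

```text
time: 6.65
tool_pos: [0.5169, -0.2616, 0.128]
tool_rot: [-3.141, 0.002, 3.079]
contact_force: [-0.3, 0.1, -0.7]
opening: 0.0461
grip_force: 12.0
```

Request:
send_rows:
  targets:
    - {"translation": [-2,0,0],"spin": 0,"jaw": 0.3}
    - {"translation": [-4,0,0],"spin": 0,"jaw": 0.3}
    - {"translation": [-5.5,0,0],"spin": 0,"jaw": 0.3}
    - {"translation": [-6.2,0,0],"spin": 0,"jaw": 0.3}
    - {"translation": [-6.2,0,0],"spin": 0,"jaw": 0.3}

```text
time: 7.15
tool_pos: [0.5784, -0.2651, 0.1271]
tool_rot: [-3.141, 0.001, 3.08]
contact_force: [0.7, 0.8, -0.2]
opening: 0.0459
grip_force: 12.0
```

```bash
python3 - <<'E'
from spare import *
spare('pics/w4.png')
E
python3 go.py 0.578 -0.2642 0.108 3.08
```

```text
tcp [ 0.5772 -0.2651  0.1269] [ 3.142 -0.     3.079]
tip 675 [ 0.4868 -0.2594  0.1512]
arm 8261 [ 0.9982 -0.0608  0.5413 -0.2618] x 0.482 0.611 yaw 3.081
now [ 0.5772 -0.2651  0.1269] [ 3.142 -0.     3.079]
[ 0.578  -0.2642  0.108   3.08  ] -> cm [-0.08  0.1   1.89] spin -0.06
```

View pics/w4.png

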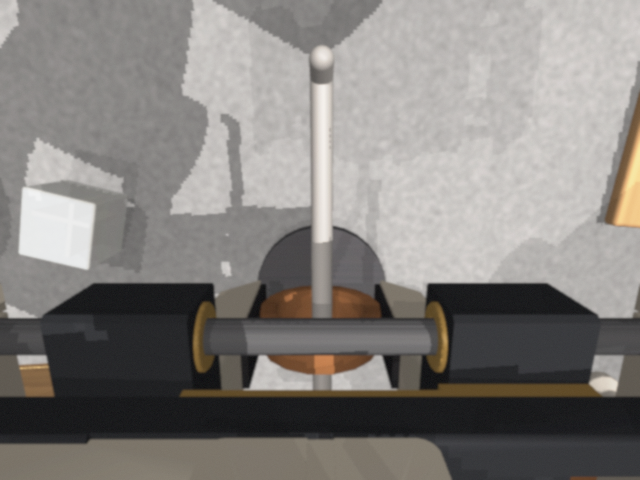

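The bar, with its tip at (321,58), runs through the held ring at (320,315). Lowering and releasing.

Request:
send_rows:
  targets:
    - {"translation": [0,0.1,0.8],"spin": 0,"jaw": 0.3}
    - {"translation": [0,0.1,1.5],"spin": 0,"jaw": 0.3}
    - {"translation": [0,0.1,1.9],"spin": 0,"jaw": 0.3}
    - {"translation": [0,0.1,1.9],"spin": 0,"jaw": 0.3}
    - {"translation": [0,0.1,1.9],"spin": 0,"jaw": 0.3}

```text
time: 7.75
tool_pos: [0.5772, -0.2642, 0.1076]
tool_rot: [3.141, -0.001, 3.079]
contact_force: [-0.8, 1.0, 1.1]
opening: 0.0461
grip_force: 12.0
```

Request:
send_rows:
  targets:
    - {"translation": [0,0,0],"spin": 0,"jaw": 0.55}
    - {"translation": [0,0,0],"spin": 0,"jaw": 0.6}
    - {"translation": [0,0,0],"spin": 0,"jaw": 0.7}
    - {"translation": [0,0,0],"spin": 0,"jaw": 0.85}
    - {"translation": [0,0,0],"spin": 0,"jaw": 1}

```text
time: 8.25
tool_pos: [0.5776, -0.2641, 0.1076]
tool_rot: [3.141, 0.0, 3.079]
contact_force: [0.2, 0.4, -0.3]
opening: 0.0746
grip_force: 0.0
```

Request:
send_rows:
  targets:
    - {"translation": [0,0,-1.5],"spin": 0,"jaw": 1}
    - {"translation": [0,0,-4],"spin": 0,"jaw": 1}
    - {"translation": [0,0,-7],"spin": 0,"jaw": 1}
    - {"translation": [2,0,-9],"spin": 0,"jaw": 1}
    - {"translation": [5,3,-9],"spin": 0,"jaw": 1}

```text
time: 8.75
tool_pos: [0.5311, -0.2342, 0.2005]
tool_rot: [-3.137, 0.007, 3.077]
contact_force: [1.0, 0.8, 0.3]
opening: 0.092
grip_force: 0.0
```

```bash
python3 - <<'E'
from spare import *
C,im,P=spare('pics/w5.png')
Q=P.reshape(-1,3); Q=Q[(Q[:,2]>.1455)&(Q[:,2]<.16)&(Q[:,0]>.55)&(Q[:,0]<.61)&(abs(Q[:,1]+.264)<.04)]
print('ring',len(Q),Q.min(0).round(4) if len(Q) else '',Q.max(0).round(4) if len(Q) else '')
E
python3 go.py 0.5533 0.1905 0.2 3.154
```

```text
tcp [ 0.5258 -0.2275  0.1974] [ 3.138 -0.004  3.08 ]
tip 209 [ 0.4857 -0.2589  0.1515]
arm 2948 [ 0.9985 -0.0545  0.5451 -0.2623] x 0.482 0.608 yaw 3.087
ring 625 [ 0.5738 -0.2777  0.1455] [ 0.5863 -0.252   0.1505]
now [ 0.5258 -0.2275  0.1974] [ 3.138 -0.004  3.08 ]
[0.5533 0.1905 0.2    3.154 ] -> cm [-0.17 41.89 -0.13] spin -4.25
```

View pics/w5.png

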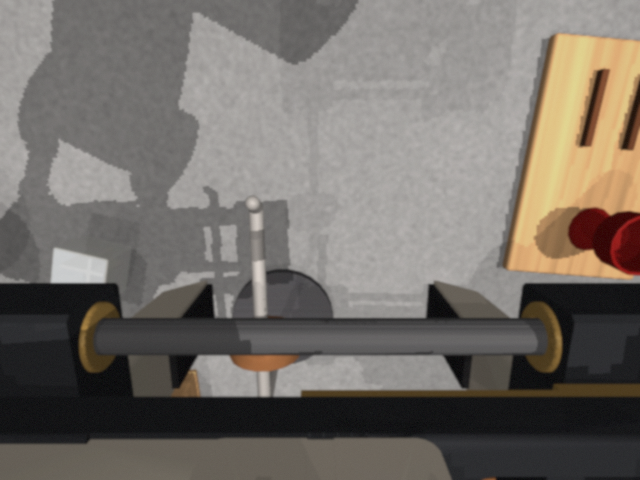

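Ring b hangs on the spare hook at (265,350), resting at its proper height. Back for ring a.

Request:
send_rows:
  targets:
    - {"translation": [0,4.5,0],"spin": -1,"jaw": 1}
    - {"translation": [0,9,0],"spin": -2,"jaw": 1}
    - {"translation": [0,13.5,0],"spin": -3,"jaw": 1}
    - {"translation": [0,18,0],"spin": -4.2,"jaw": 1}
    - {"translation": [0,22.5,0],"spin": -4.2,"jaw": 1}

```text
time: 9.35
tool_pos: [0.5438, -0.0048, 0.1978]
tool_rot: [3.142, 0.001, -3.13]
contact_force: [-0.3, 0.2, 0.9]
opening: 0.0916
grip_force: 0.0
```

```bash
python3 go.py 0.5533 0.1905 0.19 3.154
```

```text
now [ 0.5438 -0.0048  0.1978] [ 3.142e+00  1.000e-03 -3.130e+00]
[0.5533 0.1905 0.19   3.154 ] -> cm [-1.16 19.52  0.78] spin -0.07
```

Request:
send_rows:
  targets:
    - {"translation": [-0.5,4.5,0],"spin": 0,"jaw": 1}
    - {"translation": [-1,9,0],"spin": 0,"jaw": 1}
    - {"translation": [-1.2,13.5,0],"spin": 0,"jaw": 1}
    - {"translation": [-1.2,17,0.4],"spin": 0,"jaw": 1}
    - {"translation": [-1.2,19.5,0.8],"spin": 0,"jaw": 1}

```text
time: 9.85
tool_pos: [0.5535, 0.1913, 0.1896]
tool_rot: [3.141, 0.0, -3.129]
contact_force: [-0.1, -0.6, 0.5]
opening: 0.0915
grip_force: 0.0
```

```bash
cat > full.py <<'E'
from h import *
for i in range(4): read_camera('wrist')
C=cam('wrist'); im,D=read_camera('wrist'); P=cloud(C,D); z=P[:,:,2]
m=(z>.145)&(z<.158)&(abs(P[:,:,1]-.19)<.03)&(P[:,:,0]>.44)&(P[:,:,0]<.64); Q=P[m]
h,e=np.histogram(Q[:,0],bins=np.arange(.48,.64,.004)); print([(round(a,3),int(n)) for a,n in zip(e,h) if n])
h,e=np.histogram(Q[Q[:,0]>.51,1],bins=np.arange(.16,.22,.004)); print([(round(a,3),int(n)) for a,n in zip(e,h) if n])
print('tip',Q[Q[:,0]<.51].mean(0).round(4))
E
python3 full.py; python3 go.py 0.554 0.1897 0.108 3.154
```

```text
[(np.float64(0.488), 52), (np.float64(0.492), 142), (np.float64(0.496), 75), (np.float64(0.544), 157), (np.float64(0.548), 338), (np.float64(0.552), 330), (np.float64(0.556), 320), (np.float64(0.56), 173), (np.float64(0.572), 18), (np.float64(0.576), 341), (np.float64(0.58), 25), (np.float64(0.6), 88), (np.float64(0.604), 87)]
[(np.float64(0.176), 206), (np.float64(0.18), 280), (np.float64(0.184), 327), (np.float64(0.188), 311), (np.float64(0.192), 316), (np.float64(0.196), 286), (np.float64(0.2), 151)]
tip [0.4943 0.1886 0.1507]
now [0.5537 0.188  0.1897] [-3.141  0.    -3.131]
[0.554  0.1897 0.108  3.154 ] -> cm [-0.03  0.17  8.17] spin -0.09
```

Request:
send_rows:
  targets:
    - {"translation": [0,0.1,2.5],"spin": 0,"jaw": 1}
    - {"translation": [0,0.1,5],"spin": 0,"jaw": 1}
    - {"translation": [0,0.1,7],"spin": 0,"jaw": 0.8}
    - {"translation": [0,0.1,8.2],"spin": 0,"jaw": 0.7}
    - {"translation": [0,0.1,8.2],"spin": 0,"jaw": 0.6}

```text
time: 10.6
tool_pos: [0.5529, 0.1883, 0.1064]
tool_rot: [-3.141, -0.003, -3.132]
contact_force: [0.1, 0.3, 0.0]
opening: 0.0725
grip_force: 0.0
```

Request:
send_rows:
  targets:
    - {"translation": [0,0,0],"spin": 0,"jaw": 0.3}
    - {"translation": [0,0,0],"spin": 0,"jaw": 0.3}
    - {"translation": [0,0,0],"spin": 0,"jaw": 0.3}
    - {"translation": [0,0,0],"spin": 0,"jaw": 0.3}
    - {"translation": [0,0,0],"spin": 0,"jaw": 0.3}
  force: 12

```text
time: 11.1
tool_pos: [0.5541, 0.1897, 0.1086]
tool_rot: [3.141, 0.002, -3.131]
contact_force: [0.8, -1.2, 4.7]
opening: 0.046
grip_force: 12.0
```

Request:
send_rows:
  targets:
    - {"translation": [0,0,-0.8],"spin": 0,"jaw": 0.3}
    - {"translation": [0,0,-1.8],"spin": 0,"jaw": 0.3}
    - {"translation": [0,0,-1.8],"spin": 0,"jaw": 0.3}
    - {"translation": [1.5,0,-1.8],"spin": 0,"jaw": 0.3}
    - {"translation": [3.5,0,-1.8],"spin": 0,"jaw": 0.3}

```text
time: 11.6
tool_pos: [0.5186, 0.1891, 0.1257]
tool_rot: [3.141, 0.001, -3.131]
contact_force: [-0.3, 0.1, 0.0]
opening: 0.0462
grip_force: 12.0
```

```bash
python3 - <<'E'
from h import *
im,D=read_camera('wrist'); cv2.imwrite('pics/w6.png',im[:,:,::-1])
E
python3 go.py 0.465 0.1885 0.1265 3.154
```

```text
now [0.5148 0.1892 0.1254] [-3.141 -0.004 -3.13 ]
[0.465  0.1885 0.1265 3.154 ] -> cm [ 4.98 -0.02 -0.09] spin -0.07
```

View pics/w6.png

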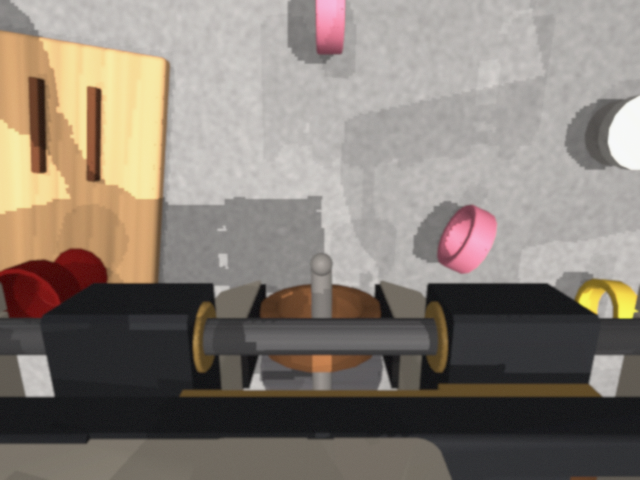

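Ring a is held alone and square at (320,312), with the hook tip at (321,263) ahead of it. The broad ring stays behind.

Request:
send_rows:
  targets:
    - {"translation": [1.5,0,-0.1],"spin": 0,"jaw": 0.3}
    - {"translation": [3,0,-0.1],"spin": 0,"jaw": 0.3}
    - {"translation": [4.5,0,-0.1],"spin": 0,"jaw": 0.3}
    - {"translation": [6.5,0,-0.1],"spin": 0,"jaw": 0.3}
    - {"translation": [7.5,0,-3],"spin": 0,"jaw": 0.3}

```text
time: 12.15
tool_pos: [0.4401, 0.1878, 0.1532]
tool_rot: [-3.14, -0.008, -3.131]
contact_force: [0.9, 0.1, 0.7]
opening: 0.046
grip_force: 12.0
```

Request:
send_rows:
  targets:
    - {"translation": [0,0,-3.5],"spin": 0,"jaw": 0.3}
    - {"translation": [0,-4.5,-4.5],"spin": 1,"jaw": 0.3}
    - {"translation": [0,-9,-4.5],"spin": 2,"jaw": 0.3}
    - {"translation": [0,-13.5,-4.5],"spin": 3,"jaw": 0.3}
    - {"translation": [0,-18,-4.5],"spin": 4.2,"jaw": 0.3}

```text
time: 12.65
tool_pos: [0.4455, 0.0068, 0.2012]
tool_rot: [-3.142, 0.001, 3.079]
contact_force: [0.9, -0.3, -0.2]
opening: 0.046
grip_force: 12.0
```

```bash
python3 go.py 0.435 -0.2565 0.18 3.081
```

```text
now [0.4455 0.0068 0.2012] [-3.142e+00  1.000e-03  3.079e+00]
[ 0.435  -0.2565  0.18    3.081 ] -> cm [ -0.6  -26.35   2.12] spin -0.11
```

Request:
send_rows:
  targets:
    - {"translation": [0,-4.5,0],"spin": 0,"jaw": 0.3}
    - {"translation": [-0.2,-9,0],"spin": 0,"jaw": 0.3}
    - {"translation": [-0.4,-13.5,0],"spin": 0,"jaw": 0.3}
    - {"translation": [-0.6,-18,0],"spin": 0,"jaw": 0.3}
    - {"translation": [-0.6,-22.5,0],"spin": 0,"jaw": 0.3}

```text
time: 13.15
tool_pos: [0.4373, -0.2186, 0.201]
tool_rot: [-3.141, 0.001, 3.079]
contact_force: [0.1, 0.5, -0.8]
opening: 0.0459
grip_force: 12.0
```

Request:
send_rows:
  targets:
    - {"translation": [0,-2,1],"spin": 0,"jaw": 0.3}
    - {"translation": [0,-3.8,3],"spin": 0,"jaw": 0.3}
    - {"translation": [0,-3.8,5],"spin": 0,"jaw": 0.3}
    - {"translation": [0,-3.8,5],"spin": 0,"jaw": 0.3}
    - {"translation": [0,-3.8,5],"spin": 0,"jaw": 0.3}

```text
time: 13.65
tool_pos: [0.4351, -0.2544, 0.151]
tool_rot: [3.141, -0.0, 3.079]
contact_force: [0.5, -0.3, -0.2]
opening: 0.0462
grip_force: 12.0
```

```bash
python3 go.py 0.435 -0.2553 0.127 3.081 0.543 -0.2619 0.127 3.081
```

```text
now [ 0.4351 -0.2544  0.151 ] [ 3.141 -0.     3.079]
[ 0.435  -0.2553  0.127   3.081 ] -> cm [ 0.   -0.09  2.4 ] spin -0.11
[ 0.543  -0.2619  0.127   3.081 ] -> cm [-10.82  -0.08   2.4 ] spin -0.11
```

Request:
send_rows:
  targets:
    - {"translation": [0,-0.1,1.2],"spin": -0.1,"jaw": 0.3}
    - {"translation": [0,-0.1,2.4],"spin": -0.1,"jaw": 0.3}
    - {"translation": [0,-0.1,2.4],"spin": -0.1,"jaw": 0.3}
    - {"translation": [-1,-0.1,2.4],"spin": -0.1,"jaw": 0.3}
    - {"translation": [-2.5,-0.1,2.4],"spin": -0.1,"jaw": 0.3}

```text
time: 14.15
tool_pos: [0.4606, -0.2572, 0.1272]
tool_rot: [-3.141, 0.001, 3.08]
contact_force: [-0.5, -0.6, -0.4]
opening: 0.046
grip_force: 12.0
```

Request:
send_rows:
  targets:
    - {"translation": [-2,0,0],"spin": 0,"jaw": 0.3}
    - {"translation": [-4,0,0],"spin": 0,"jaw": 0.3}
    - {"translation": [-6,0,0],"spin": 0,"jaw": 0.3}
    - {"translation": [-7.5,0,0],"spin": 0,"jaw": 0.3}
    - {"translation": [-8.3,0,0],"spin": 0,"jaw": 0.3}

```text
time: 14.65
tool_pos: [0.5446, -0.262, 0.127]
tool_rot: [-3.141, 0.001, 3.082]
contact_force: [0.4, -0.4, 0.0]
opening: 0.0463
grip_force: 12.0
```

```bash
python3 - <<'E'
from spare import *
spare()
E
python3 go.py 0.543 -0.2619 0.108 3.081
```

```text
tcp [ 0.5438 -0.2619  0.1267] [-3.141e+00  1.000e-03  3.082e+00]
tip 505 [ 0.4859 -0.2594  0.1516]
arm 7244 [ 0.9998 -0.018   0.5377 -0.2618] x 0.482 0.582 yaw 3.124
now [ 0.5438 -0.2619  0.1267] [-3.141e+00  1.000e-03  3.082e+00]
[ 0.543  -0.2619  0.108   3.081 ] -> cm [ 0.08 -0.    1.87] spin 0.04
```

Request:
send_rows:
  targets:
    - {"translation": [0,0,0.8],"spin": 0,"jaw": 0.3}
    - {"translation": [0,0,1.5],"spin": 0,"jaw": 0.3}
    - {"translation": [0,0,1.9],"spin": 0,"jaw": 0.3}
    - {"translation": [0,0,1.9],"spin": 0,"jaw": 0.3}
    - {"translation": [0,0,1.9],"spin": 0,"jaw": 0.3}

```text
time: 15.25
tool_pos: [0.5422, -0.2623, 0.108]
tool_rot: [-3.141, -0.0, 3.08]
contact_force: [-2.8, -0.0, 4.2]
opening: 0.046
grip_force: 12.0
```

Request:
send_rows:
  targets:
    - {"translation": [0,0,0],"spin": 0,"jaw": 0.55}
    - {"translation": [0,0,0],"spin": 0,"jaw": 0.6}
    - {"translation": [0,0,0],"spin": 0,"jaw": 0.7}
    - {"translation": [0,0,0],"spin": 0,"jaw": 0.85}
    - {"translation": [0,0,0],"spin": 0,"jaw": 1}

```text
time: 15.75
tool_pos: [0.5427, -0.262, 0.1075]
tool_rot: [3.141, -0.0, 3.081]
contact_force: [0.1, 0.1, 0.6]
opening: 0.0745
grip_force: 0.0
```

Request:
send_rows:
  targets:
    - {"translation": [0,0,-1.5],"spin": 0,"jaw": 1}
    - {"translation": [0,0,-4],"spin": 0,"jaw": 1}
    - {"translation": [0,0,-7],"spin": 0,"jaw": 1}
    - {"translation": [2,0,-9],"spin": 0,"jaw": 1}
    - {"translation": [5,0,-9],"spin": 0,"jaw": 1}

```text
time: 16.25
tool_pos: [0.4945, -0.2599, 0.2006]
tool_rot: [-3.138, 0.006, 3.082]
contact_force: [0.3, -0.6, -0.7]
opening: 0.0918
grip_force: 0.0
```

```bash
python3 - <<'E'
from spare import *
C,im,P=spare('pics/w7.png')
Q=P.reshape(-1,3); Q=Q[(Q[:,2]>.1455)&(Q[:,2]<.16)&(Q[:,0]>.51)&(Q[:,0]<.61)&(abs(Q[:,1]+.264)<.04)]
h,e=np.histogram(Q[:,0],bins=np.arange(.5,.62,.004)); print([(round(float(a),3),int(n)) for a,n in zip(e,h) if n]); print(Q[:,1].min(),Q[:,1].max(),Q[:,2].max())
E
python3 go.py 0.589 0.1903 0.2 3.154
```

```text
tcp [ 0.4904 -0.2586  0.1984] [ 3.141e+00 -1.000e-03  3.080e+00]
tip 168 [ 0.4848 -0.2595  0.1516]
arm 1969 [ 0.996  -0.0893  0.5331 -0.2631] x 0.482 0.578 yaw 3.052
[(0.54, 40), (0.544, 234), (0.548, 88), (0.568, 3)]
-0.27724829287635905 -0.25040547769013544 0.1501007671551895
now [ 0.4904 -0.2586  0.1984] [ 3.141e+00 -1.000e-03  3.080e+00]
[0.589  0.1903 0.2    3.154 ] -> cm [-7.07 45.42 -0.16] spin -4.25
```

View pics/w7.png

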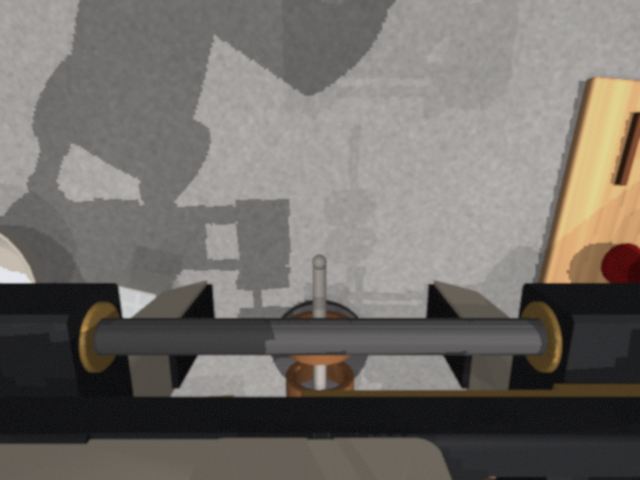

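Both narrow rings hang on the spare hook, at (320,335) and (320,375). Now the broad one.

Request:
send_rows:
  targets:
    - {"translation": [-0.7,4.5,0],"spin": -1,"jaw": 1}
    - {"translation": [-1.4,9,0],"spin": -2,"jaw": 1}
    - {"translation": [-2.1,13.5,0],"spin": -3,"jaw": 1}
    - {"translation": [-2.8,18,0],"spin": -4.2,"jaw": 1}
    - {"translation": [-3.5,22.5,0],"spin": -4.2,"jaw": 1}

```text
time: 16.85
tool_pos: [0.5421, -0.0346, 0.1975]
tool_rot: [3.141, 0.0, -3.129]
contact_force: [0.6, -0.6, -0.2]
opening: 0.0919
grip_force: 0.0
```

Request:
send_rows:
  targets:
    - {"translation": [-0.7,4.6,0],"spin": 0,"jaw": 1}
    - {"translation": [-1.4,9.2,0],"spin": 0,"jaw": 1}
    - {"translation": [-2,13.8,0],"spin": 0,"jaw": 1}
    - {"translation": [-2,18.4,0],"spin": 0,"jaw": 1}
    - {"translation": [-2,22.6,0],"spin": 0,"jaw": 1}

```text
time: 17.35
tool_pos: [0.5587, 0.1923, 0.1973]
tool_rot: [3.141, -0.0, -3.129]
contact_force: [0.2, -0.4, 0.2]
opening: 0.0917
grip_force: 0.0
```

```bash
python3 full.py; python3 go.py 0.589 0.1903 0.108 3.154
```

```text
[(np.float64(0.488), 55), (np.float64(0.492), 127), (np.float64(0.496), 74), (np.float64(0.572), 14), (np.float64(0.576), 327), (np.float64(0.58), 294), (np.float64(0.584), 291), (np.float64(0.588), 44)]
[(np.float64(0.176), 109), (np.float64(0.18), 156), (np.float64(0.184), 155), (np.float64(0.188), 152), (np.float64(0.192), 155), (np.float64(0.196), 155), (np.float64(0.2), 88)]
tip [0.4944 0.1886 0.1506]
now [0.5587 0.1896 0.1973] [-3.141 -0.    -3.128]
[0.589  0.1903 0.108  3.154 ] -> cm [-3.04  0.03  8.93] spin 0.05
```

Request:
send_rows:
  targets:
    - {"translation": [-1.5,0,0],"spin": 0,"jaw": 1}
    - {"translation": [-3.1,0,2.5],"spin": 0,"jaw": 1}
    - {"translation": [-3.1,0,5],"spin": 0,"jaw": 1}
    - {"translation": [-3.1,0,7.5],"spin": 0,"jaw": 0.8}
    - {"translation": [-3.1,0,8.5],"spin": 0,"jaw": 0.7}

```text
time: 18.1
tool_pos: [0.5887, 0.188, 0.1101]
tool_rot: [-3.141, -0.004, -3.132]
contact_force: [-0.3, 0.0, -0.0]
opening: 0.0801
grip_force: 0.0
```

Request:
send_rows:
  targets:
    - {"translation": [0,0,0],"spin": 0,"jaw": 0.6}
    - {"translation": [0,0,0],"spin": 0,"jaw": 0.3}
    - {"translation": [0,0,0],"spin": 0,"jaw": 0.3}
    - {"translation": [0,0,0],"spin": 0,"jaw": 0.3}
    - {"translation": [0,0,0],"spin": 0,"jaw": 0.3}
  force: 15

```text
time: 18.6
tool_pos: [0.5902, 0.1902, 0.1139]
tool_rot: [3.141, 0.002, -3.129]
contact_force: [-0.2, -1.0, 3.1]
opening: 0.0458
grip_force: 15.0
```

Request:
send_rows:
  targets:
    - {"translation": [0,0,0],"spin": 0,"jaw": 0.3}
    - {"translation": [0,0,0],"spin": 0,"jaw": 0.3}
    - {"translation": [0,0,-0.8],"spin": 0,"jaw": 0.3}
    - {"translation": [0,0,-1.8],"spin": 0,"jaw": 0.3}
    - {"translation": [0,0,-1.8],"spin": 0,"jaw": 0.3}

```text
time: 19.1
tool_pos: [0.5904, 0.1903, 0.1325]
tool_rot: [3.141, 0.003, -3.129]
contact_force: [0.1, 0.1, -1.0]
opening: 0.0461
grip_force: 15.0
```

Request:
send_rows:
  targets:
    - {"translation": [1,0,0],"spin": 0,"jaw": 0.3}
    - {"translation": [3,0,0],"spin": 0,"jaw": 0.3}
    - {"translation": [5,0,0],"spin": 0,"jaw": 0.3}
    - {"translation": [7,0,0],"spin": 0,"jaw": 0.3}
    - {"translation": [9,0,0],"spin": 0,"jaw": 0.3}

```text
time: 19.6
tool_pos: [0.4987, 0.1889, 0.1307]
tool_rot: [3.142, -0.0, -3.129]
contact_force: [0.2, 0.4, 0.8]
opening: 0.0463
grip_force: 15.0
```

Request:
send_rows:
  targets:
    - {"translation": [2,0,0],"spin": 0,"jaw": 0.3}
    - {"translation": [4,0,0],"spin": 0,"jaw": 0.3}
    - {"translation": [5.5,0,0],"spin": 0,"jaw": 0.3}
    - {"translation": [6,0,-2],"spin": 0,"jaw": 0.3}
    - {"translation": [6,0,-3],"spin": 0,"jaw": 0.3}

```text
time: 20.1
tool_pos: [0.4394, 0.1884, 0.1619]
tool_rot: [3.141, 0.001, -3.129]
contact_force: [0.5, -0.1, -0.2]
opening: 0.0457
grip_force: 15.0
```

```bash
python3 go.py 0.4445 0.05 0.16 2.99
```

```text
now [0.4394 0.1884 0.1619] [ 3.141e+00  1.000e-03 -3.129e+00]
[0.4445 0.05   0.16   2.99  ] -> cm [ -0.34 -13.84   0.19] spin 9.42
```

Request:
send_rows:
  targets:
    - {"translation": [-1.5,-3.5,-1],"spin": 2,"jaw": 0.3}
    - {"translation": [-3,-7,-2],"spin": 4,"jaw": 0.3}
    - {"translation": [-5,-10.5,-2],"spin": 6,"jaw": 0.3}
    - {"translation": [-7,-14,-2],"spin": 8,"jaw": 0.3}
    - {"translation": [-8,-16.5,-2],"spin": 9.4,"jaw": 0.3}

```text
time: 20.6
tool_pos: [0.5236, 0.0217, 0.181]
tool_rot: [-3.141, 0.002, 2.987]
contact_force: [-0.2, 1.2, -0.3]
opening: 0.0459
grip_force: 15.0
```

Run:
```python
from meas import *
for i in range(5): read_camera('wrist')
C=cam('wrist'); im,D=read_camera('wrist'); cv2.imwrite('pics/w8.png',im[:,:,::-1]); np.save('pics/w8_d.npy',D)
print(tool()); c=project(C,[[.4445,.0292,.02]])[0].astype(int); print(c)
rails(im,C,c[0]-75,c[0]+75,max(0,c[1]-80),min(280,c[1]+80))
```

```text
(array([0.52141038, 0.02491054, 0.18066763]), array([ 3.14120810e+00, -3.03198916e-04,  2.99081749e+00]))
[311 127]
  return _methods._mean(a, axis=axis, dtype=dtype,
  ret = ret.dtype.type(ret / rcount)
Traceback (most recent call last):
  File "meas.py", line 12, in rails
    print('cradle',np.mean(out,0).round(4),'gap',np.linalg.norm(np.subtract(*out)).round(4))
                                                                ~~~~~~~~~~~^^^^^^
TypeError: subtract() takes from 2 to 3 positional arguments but 0 were given
```

View pics/w8.png

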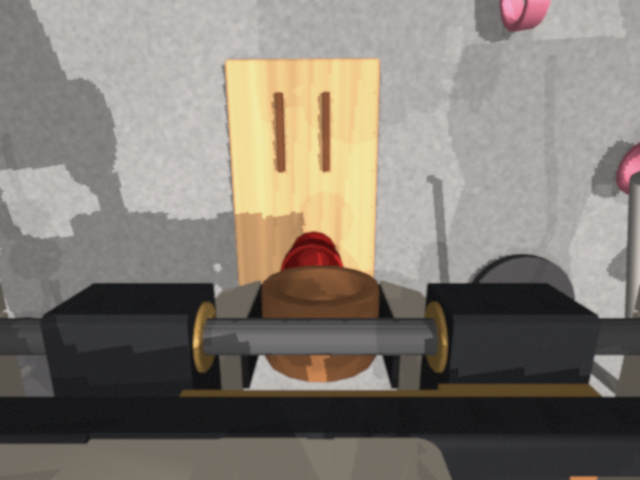

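Rails at (280,132) and (325,132) run vertical in the picture, aligned with the tool. The ring is held square at (320,320), with the egg cup at (313,250) below. I need a looser threshold.

```bash
sed -i 's/u0,u1,v0,v1):/u0,u1,v0,v1,th=115):/; s/<115/<th/' meas.py
python3 - <<'E'
from meas import *
C=cam('wrist'); im=cv2.imread('pics/w8.png')[:,:,::-1].copy()
print(im[130,270:290:2].tolist())
for th in (140,160,175): rails(im,C,260,345,80,185,th)
P=cloud(C,np.load('pics/w8_d.npy'))
m=(P[:,:,2]>.0165)&(P[:,:,2]<.024); m[:80]=0;m[185:]=0;m[:,:255]=0;m[:,350:]=0
Q=P[m]; print('depth rails',len(Q),((Q.min(0)+Q.max(0))/2).round(4),Q.mean(0).round(4))
E
```

```text
[[242, 213, 147], [235, 195, 134], [189, 146, 101], [143, 99, 67], [144, 88, 57], [146, 89, 58], [138, 86, 57], [185, 140, 96], [236, 197, 137], [242, 210, 144]]
rail 0.4234 0.0076 size 0.0053 0.0136 ang -0.175
rail 0.4378 0.0409 size 0.0039 0.0322 ang -0.146
cradle [0.4306 0.0243] gap 0.0362
rail 0.4496 0.0392 size 0.0054 0.0574 ang -0.145
rail 0.4447 0.0047 size 0.0068 0.0582 ang -0.132
cradle [0.4472 0.0219] gap 0.0348
rail 0.4497 0.0395 size 0.0062 0.0589 ang -0.145
rail 0.4447 0.0042 size 0.0078 0.0582 ang -0.143
cradle [0.4472 0.0218] gap 0.0357
depth rails 1261 [0.4471 0.022  0.0189] [0.4464 0.0223 0.0189]
```

```bash
python3 go.py 0.515 0.012 0.125 2.997
python3 - <<'E'
from meas import *
C=cam('top'); im=cv2.imread('pics/top0.png')[:,:,::-1].copy(); c=project(C,[[.447,.022,.02]])[0].astype(int); print(c)
rails(im,C,c[0]-17,c[0]+17,c[1]-18,c[1]+18,130)
E
```

```text
now [0.5214 0.0249 0.1807] [ 3.141 -0.     2.991]
[0.515 0.012 0.125 2.997] -> cm [ 0.44 -1.37  5.57] spin -0.35
[318 293]
rail 0.4508 0.0398 size 0.0126 0.0601 ang -0.151
rail 0.4458 0.0044 size 0.0135 0.06 ang -0.155
cradle [0.4483 0.0221] gap 0.0358
```

Top camera agrees: cradle at (0.448, 0.022), angle −0.15.

Request:
send_rows:
  targets:
    - {"translation": [0.2,-0.7,1.5],"spin": 0,"jaw": 0.3}
    - {"translation": [0.4,-1.4,3.5],"spin": 0,"jaw": 0.3}
    - {"translation": [0.4,-1.4,5.5],"spin": 0,"jaw": 0.3}
    - {"translation": [0.4,-1.4,5.5],"spin": 0,"jaw": 0.3}
    - {"translation": [0.4,-1.4,5.5],"spin": 0,"jaw": 0.3}

```text
time: 21.4
tool_pos: [0.5156, 0.0118, 0.1262]
tool_rot: [3.141, -0.0, 2.991]
contact_force: [0.4, -0.4, -0.9]
opening: 0.0461
grip_force: 15.0
```

```bash
python3 - <<'E'
from meas import *
for i in range(3): read_camera('wrist')
C=cam('wrist'); im,D=read_camera('wrist'); c=project(C,[[.4475,.022,.02]])[0].astype(int); print(c,tool())
rails(im,C,c[0]-45,c[0]+45,c[1]-55,c[1]+60,160)
E
python3 go.py 0.4475 0.022 0.1 2.992 0.4475 0.022 0.025 2.992
```

```text
[320 136] (array([0.51622845, 0.01122375, 0.12679088]), array([3.14145069e+00, 2.05217744e-03, 2.99061950e+00]))
rail 0.4497 0.0391 size 0.0064 0.0584 ang -0.149
rail 0.4443 0.0039 size 0.0071 0.0584 ang -0.145
cradle [0.447  0.0215] gap 0.0356
now [0.5162 0.0112 0.1268] [3.141e+00 2.000e-03 2.991e+00]
[0.4475 0.022  0.1    2.992 ] -> cm [6.96 0.03 2.66] spin -0.08
[0.4475 0.022  0.025  2.992 ] -> cm [ 6.98  0.03 10.16] spin -0.08
```

Request:
send_rows:
  targets:
    - {"translation": [2.5,0,0],"spin": 0,"jaw": 0.3}
    - {"translation": [5,0,0],"spin": 0,"jaw": 0.3}
    - {"translation": [6.9,0,2],"spin": 0,"jaw": 0.3}
    - {"translation": [6.9,0,5],"spin": 0,"jaw": 0.3}
    - {"translation": [6.9,0,7.5],"spin": 0,"jaw": 0.3}

```text
time: 22.1
tool_pos: [0.4476, 0.0215, 0.0508]
tool_rot: [3.141, 0.002, 2.99]
contact_force: [0.2, -0.6, -0.7]
opening: 0.046
grip_force: 15.0
```

```bash
python3 - <<'E'
from h import *
for i in range(4): read_camera('wrist')
E
python3 go.py 0.4475 0.022 0.025 2.992
```

```text
now [0.4479 0.0214 0.0514] [3.141 0.    2.99 ]
[0.4475 0.022  0.025  2.992 ] -> cm [0.05 0.05 2.64] spin -0.11
```

Request:
send_rows:
  targets:
    - {"translation": [0,0.05,0.8],"spin": 0,"jaw": 0.3}
    - {"translation": [0,0.05,1.6],"spin": 0,"jaw": 0.3}
    - {"translation": [0,0.05,2.2],"spin": 0,"jaw": 0.3}
    - {"translation": [0,0.05,2.6],"spin": 0,"jaw": 0.3}
    - {"translation": [0,0.05,2.6],"spin": 0,"jaw": 0.3}

```text
time: 22.8
tool_pos: [0.4473, 0.0219, 0.0242]
tool_rot: [3.142, -0.001, 2.99]
contact_force: [-0.1, 0.1, -0.8]
opening: 0.0459
grip_force: 15.0
```

Request:
send_rows:
  targets:
    - {"translation": [0,0,0.1],"spin": 0,"jaw": 0.3}
    - {"translation": [0,0,0.2],"spin": 0,"jaw": 0.3}
    - {"translation": [0,0,0.2],"spin": 0,"jaw": 0.3}
    - {"translation": [0,0,0.2],"spin": 0,"jaw": 0.3}
    - {"translation": [0,0,0.2],"spin": 0,"jaw": 0.3}

```text
time: 23.3
tool_pos: [0.4477, 0.0219, 0.0234]
tool_rot: [3.141, 0.001, 2.99]
contact_force: [-2.9, 0.2, 6.8]
opening: 0.0461
grip_force: 15.0
```

Request:
send_rows:
  targets:
    - {"translation": [0,0,0],"spin": 0,"jaw": 0.53}
    - {"translation": [0,0,0],"spin": 0,"jaw": 0.6}
    - {"translation": [0,0,0],"spin": 0,"jaw": 0.7}
    - {"translation": [0,0,0],"spin": 0,"jaw": 0.8}
    - {"translation": [0,0,0],"spin": 0,"jaw": 0.8}

```text
time: 23.8
tool_pos: [0.4474, 0.0219, 0.0226]
tool_rot: [3.142, -0.0, 2.99]
contact_force: [-0.1, 0.6, 0.7]
opening: 0.0722
grip_force: 0.0
```

Request:
send_rows:
  targets:
    - {"translation": [0,0,-1],"spin": 0,"jaw": 0.8}
    - {"translation": [0,0,-3],"spin": 0,"jaw": 0.8}
    - {"translation": [0,0,-6],"spin": 0,"jaw": 0.8}
    - {"translation": [0,0,-9],"spin": 0,"jaw": 0.8}
    - {"translation": [0,0,-13],"spin": 0,"jaw": 0.8}

```text
time: 24.3
tool_pos: [0.4465, 0.022, 0.1538]
tool_rot: [3.142, -0.002, 2.99]
contact_force: [1.3, 0.2, -1.4]
opening: 0.0736
grip_force: 0.0
```

Request:
send_rows:
  targets:
    - {"translation": [-3,0,0],"spin": 0,"jaw": 0.8}
    - {"translation": [-6,0,0],"spin": 0,"jaw": 0.8}
    - {"translation": [-7,0,0],"spin": 0,"jaw": 0.8}
    - {"translation": [-7,0,0],"spin": 0,"jaw": 0.8}
    - {"translation": [-7,0,0],"spin": 0,"jaw": 0.8}

```text
time: 24.8
tool_pos: [0.5153, 0.0115, 0.1523]
tool_rot: [3.142, -0.002, 2.99]
contact_force: [0.1, -0.4, -0.7]
opening: 0.0734
grip_force: 0.0
```

Run:
```python
from meas import *
for i in range(4): read_camera('wrist')
C=cam('wrist'); im,D=read_camera('wrist'); P=cloud(C,D); print(tool())
Q=P.reshape(-1,3); Q=Q[(Q[:,2]>.045)&(Q[:,2]<.075)&(np.hypot(Q[:,0]-.4475,Q[:,1]-.022)<.05)]
R,S=cv2.minAreaRect(Q[:,:2].astype(np.float32))[:2]; print('ring top patch',len(Q),R,S,cv2.minAreaRect(Q[:,:2].astype(np.float32))[2],Q[:,2].max())
C=cam('top'); im,D=read_camera('top'); P=cloud(C,D); Q=P.reshape(-1,3)
Q=Q[(Q[:,2]>.14)&(Q[:,2]<.16)&(abs(Q[:,0]-.56)<.06)&(abs(Q[:,1]+.262)<.04)]; Q=Q[abs(Q[:,1]+.262)>.006]
h,e=np.histogram(Q[:,0],bins=np.arange(.5,.62,.006)); print('spare rings',[(round(float(a),3),int(n)) for a,n in zip(e,h) if n])
```

```text
(array([0.51599882, 0.01146512, 0.1527837 ]), array([ 3.14149221e+00, -4.24827520e-04,  2.99018775e+00]))
ring top patch 3111 (0.44869375228881836, 0.021398741751909256) (0.04193351790308952, 0.02993123233318329) 81.62791442871094 0.06033188625807845
spare rings [(0.5, 3), (0.506, 4), (0.512, 1), (0.53, 4), (0.536, 17), (0.542, 26), (0.548, 9), (0.566, 9), (0.572, 18), (0.578, 20), (0.584, 9)]
```

```bash
python3 -c "
from cell import job
print(job.hand_in())"
```

```text
the job is handed in; nothing more can be done
None
```

The job is handed in: by the last camera measurements both narrow rings hang on the spare hook and the broad ring lies in the cradle, aligned with the rails; the judge returned no verdict, and I did not re-measure the bystanders.

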